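# Dial the glue warmer to 63 beneath its dust cover

### The job

Get the glue warmer ready: its set-point must read 63. Lift the clear dust cover by its fin, roll the left wheel to 6 and the right wheel to 3 with a light fingertip, each clicked squarely into place, then fold the cover fully shut again so that no chips get in. Leave the things lying around it where they are.

Things in the scene. Friction and masses are not known exactly. Their poses are not given: they have to be found in the camera images.
- warmer: The glue warmer, one heavy unit fixed to the bench: dark steel base plate 166 x 292 x 16 mm, a sloping control console on its right (140 mm wide), an aluminium glue pot on its left (120 mm across, lid knob up to 134 mm). Origin on the bench under the middle of the console; x from the console's front to its back (away from the robot), y towards the pot, z up.
- panel: The console's aluminium panel, 148 x 134 mm, rising away from the robot at 0.21 rad. Origin: centre of its top face, 64 mm above the bench; x up the slope, y left (to the pot), z out of the panel. Two black numbered wheels stand out of it side by side at x = -6 mm, tens (left) at y = +23, units (right) at y = -23 mm.
- tens_top (a point): Point of the tens (left) wheel's rim farthest out of the panel, 13 mm above its face; fixed to the panel (the unpressed rim), with its axes. Each wheel has 26 mm radius, is 16 mm wide, axle along the panel's y, white digits 0-9 round the rim; the digit at the top, between the white index marks, is the one set.
- units_top (a point): The same point of the units (right) wheel. The wheels turn by friction: press a fingertip on the rim with 5 to 15 N and draw it along the panel's x, up to one step or so a stroke; pressed less, it slips. The axles are sprung into the panel: 2 N starts them, 5 N more per mm, hard stop after 3 mm. Over 30 N on a wheel breaks the switch.
- tens (a joint): Turn of the tens wheel, rad: digit set x 0.6283 (3.770 sets 6). Rolling its top away from the robot (panel +x) counts up, 16.3 mm of rim travel a step; stops at 0 and 9. A sprung roller clicks it into each digit: some 2 to 3 N along the rim takes it over, and past half way it runs on to the next digit. At the start it may happen to stand between two digits.
- units (a joint): Turn of the units (right) wheel, rad: digit set x 0.6283 (1.885 sets 3). Same kind of wheel and same sense as the tens wheel.
- cover (a joint): Angle of the clear dust cover, rad: 0 shut over the wheels, growing as it swings up and back to its stop at 2.1. Stiff hinge: it stays where it is left (some 0.4 N at the fin moves it). A hood 112 mm long, 122 mm wide, walls 3 mm, top 25 mm above the panel face when shut. From about 1.7 rad it stands clear of a hand working on the wheels.
- cover_hinge (a point): Middle of the cover's hinge line, which runs along the panel's y axis at x = +62 mm, 6 mm above the panel face; fixed to the panel, with the panel's axes.
- fin_top (a point): Middle of the top edge of the cover's lifting fin, moving with the cover. Black fin 18 mm long (x), 10 mm thick (y: grip across this), 32 mm high, on the cover near its front edge; this point is 99 mm in front of the hinge line and 51 mm above it when shut. Axes of the cover: at 0 rad those of the panel, turning about the panel's y.
- wax_tin: An open round tin of wax, 61 mm across, 18 mm high, behind the console. To be left alone.
- pencil: A grey pencil, 112 mm long, in front of the console. To be left alone.
- offcut1: A small flat pine offcut, 58 x 50 x 12 mm, in front of the pot. To be left alone.

How it is judged:
By the outcome, as a careful person would: the job done as asked, in the order asked, and still so for the second after the job is handed in, with the robot touching nothing.
It also fails if it takes over 72 s, if anything falls off the work surface, if the arm or the gripper's body presses on something with over 40 N, if the wrist force passes 120 N, or if a joint passes its speed limit or range.

### The arm

A 6-joint arm with a two-finger parallel gripper is mounted at the origin on a cart in front of the work surface, level with it; the furniture and walls round the work are solid. World frame = base frame: x ahead of the robot, y to its left, z up, the work surface at z = 0. Lengths are in mm, angles in degrees, forces in N, time in s.
With the tool pointing down it reaches from about 350 to 850 mm from the base axis. Payload 8.1 kg.
Tool frame: the origin (TCP) lies at the very end of the fingers, on their centre line; the grasp point (between the pads) lies 19 mm behind it; z points along the fingers, y is the direction in which the jaws open and shut (so a half turn about z gives the same grasp; the last joint's range is limited). The gripper opens to 85 mm and grips with 20 to 120 N. Pads are 22 mm wide; open, the fingers measure 114 mm over their backs; the gripper's body (76 mm by 85 mm) begins 54 mm behind the grasp point. The pads swing forward as they close: fully open they stand 13 mm farther back than shut.
Start: joints at [63.06, 7.471, 85.268, -0, 87.261, -4.893], TCP at [225.204, 556.137, 231.292] pointing down, gripper open.
Joint ranges: [-169.43, 169.43], [-51.17, 129.36], [1.28, 143.12], [-76.62, 256.62], [0, 156.53], [-152.29, 152.29]. Speed limits (degrees/s): [136.94, 136.94, 159.86, 180, 180, 180].

### API

Orientations are given as [roll, pitch, yaw] about the fixed x, y, z axes, in that order (R = Rz(yaw) Ry(pitch) Rx(roll)).
In Python, from bench import r gives the robot as it stands.
- The arm moves only by the shell command python3 -m crank 'ROWS' [OPENING] [FORCE]. ROWS is JSON, a list that holds one entry, the list of rows, each a list of 6 numbers: the shift along the tool's x, y, z in m, then the turn, a rotation vector about the tool's x, y, z in rad. A call has 1 to 10 rows; each row is the pose to reach, as a shift and turn from the pose measured when the call began, along the tool's axes at that moment; what a row does not reach only later rows make up. A row lasts 1/8 s, in which the tool goes at most 62.5 mm and 10.7 degrees, less where a joint would pass 70% of its speed; a pose out of reach is approached as far as the arm can. A call with a gripper value outside its range is refused whole. OPENING is the closure, from 0 (fully open) to 1 (shut), set as the call begins (- or left out, the last holds). The fingers move at their own pace and stop on an object; FORCE is the grip in N (left out, the last holds). Time passes only in rows, so rows that repeat a pose let the fingers close. It gives the time, the measured TCP pose, the force and the opening at its end, in the units of the state.
- r.sense(): the state, without advancing time (a new reading comes with each control period).
- r.snapshot(name): name is "scene" or "top" or "wrist"; returns (picture, depth): 480x640x3 uint8, blue, green, red; 480x640 float32, mm along the optical axis (not along the pixel's ray), 0 where there is no reading.
- r.get_calibration(name): a dict with "mtx" (3x3 intrinsics, pixels), "k1" (the pictures are not rectified: a ray, as slopes to the right and down, at radius r is drawn at 1 + k1 r^2 times it, then the intrinsics apply), "cam_to_world" (4x4, takes a point from camera to world coordinates). Camera axes: x right, y down, z forward; pixel columns grow to the right and rows downward; lengths in mm; the calibration is good to about 2 mm. A picture is of the moment at which its call begins: read the wrist's pose just before it. get_calibration takes no time and is no camera call; for the wrist camera it gives the pose at the moment of the call.
- r.hand_in(): hands the job in, once; it reports no verdict.
Trained networks look in the newest picture that a camera, given by its name, has taken for a name from the list of things; names that differ only in an ending like _2 or _b are one class to them, and where a whole thing is asked for, a point or a joint stands for the part that bears it (a point fixed in the world has none). Each returns a list of dicts, best first, with "conf" (0 to 1); they miss things now and then, are a little off and sometimes report something else, mostly with a low value. They report only what shows in the picture. A call takes as long as a camera call.
- r.look_for(thing, camera): "extent" ([left, top, right, bottom] in pixels, round what is visible of it).
- r.landmark_of(thing, camera): "pixel" ([column, row] in pixels: a listed point, or the origin of a listed thing).
The state is a dict: "time": time; "joint_pos": joint angles; "qd": joint speeds; "joint_efforts": joint torques, N m; "tool_pos": TCP position; "tcp_rot": TCP orientation; "ft_force": force on the tool from outside, world axes, zero at the start; "wrist_torque": the same for the moment, N m; "finger_gap": finger opening in mm.
Only numpy, scipy, OpenCV 4.12 (cv2) and the standard library are available. Lean on these libraries where they do the work, as an engineer would, in place of code of your own. Each camera call takes 0.05 s, during which the arm holds its last target.

## Working session

There is one attempt and no reset: what is moved stays moved. The work goes in short steps, Python scripts to look and compute and a shell command to move; the robot and the scene stay as the last step left them, time stands still between calls to the robot, and variables do not carry over. Pictures are saved under pics/ and viewed, and the job is handed in when it is done.

```bash
ls; mkdir -p pics
python3 - <<'E'
from bench import r
import cv2,numpy as np
s=r.sense();print(s)
for n in("scene","top"):
    p,d=r.snapshot(n);cv2.imwrite(f"pics/{n}0.png",p);np.save(f"pics/{n}0.npy",d)
    c=r.get_calibration(n);print(n,c)
    for t in("panel","tens_top","units_top","cover_hinge","fin_top","warmer"):
        print(t,r.landmark_of(t,n)[:2])
E
```

```text
pics
{'time': 0.0, 'joint_pos': array([ 6.30590234e+01,  7.51411505e+00,  8.53301007e+01, -3.02673920e-04,
        8.72621738e+01, -4.89461758e+00]), 'qd': array([ 0.02185838,  0.05243301,  0.02110547,  0.09057079, -0.04855181,
        0.05502466]), 'joint_efforts': array([-1.27840744e-03, -5.69392884e+01, -5.00556529e+01, -4.00438466e-04,
        1.47504627e-02, -6.53979578e-05]), 'tool_pos': array([224.95649324, 555.63059461, 230.24692076]), 'tcp_rot': array([-1.79893973e+02, -8.77630219e-03,  1.57953648e+02]), 'ft_force': array([ 0.02473292, -0.10821774,  0.85904919]), 'wrist_torque': array([ 0.01369793, -0.0025059 , -0.02202176]), 'finger_gap': 85.62042670064285}
scene {'mtx': array([[574.25628165,   0.        , 327.24546886],
       [  0.        , 574.25628165, 230.6195941 ],
       [  0.        ,   0.        ,   1.        ]]), 'k1': 0.04320840371688607, 'cam_to_world': array([[ 7.09379592e-01, -5.00350127e-01,  4.96417510e-01,
        -2.55893854e+01],
       [-7.04816352e-01, -5.07380602e-01,  4.95781036e-01,
        -4.56387195e+02],
       [ 3.80851064e-03, -7.01580127e-01, 
[... 671 characters left out ...]
cam_to_world': array([[-2.80700524e-02, -9.85239618e-01,  1.68863755e-01,
         3.55593155e+02],
       [-9.99545376e-01,  2.58051102e-02, -1.55928913e-02,
         6.51344593e+01],
       [ 1.10051865e-02, -1.69224679e-01, -9.85516055e-01,
         1.15008860e+03],
       [ 0.00000000e+00,  0.00000000e+00,  0.00000000e+00,
         1.00000000e+00]])}
panel [{'pixel': [316.8, 261.4], 'conf': 0.89}]
tens_top [{'pixel': [304.9, 262.8], 'conf': 0.9}, {'pixel': [329.8, 262.4], 'conf': 0.51}]
units_top [{'pixel': [328.1, 264.2], 'conf': 0.76}]
cover_hinge [{'pixel': [313.2, 227.2], 'conf': 0.66}]
fin_top [{'pixel': [322.5, 285.1], 'conf': 0.62}]
warmer [{'pixel': [314.2, 264.5], 'conf': 0.93}]
```

View pics/scene0.png

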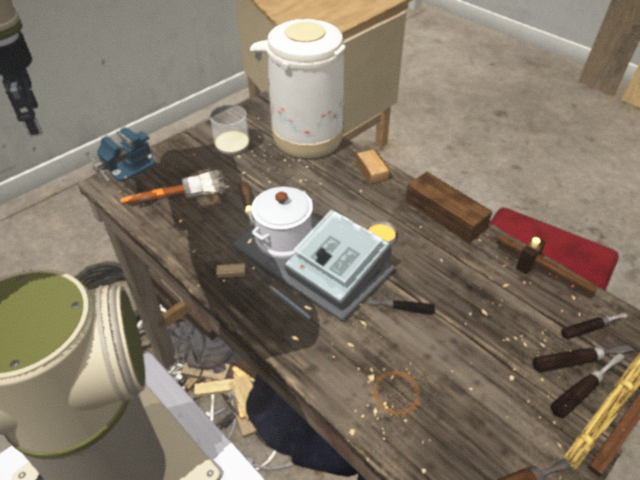

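View pics/top0.png

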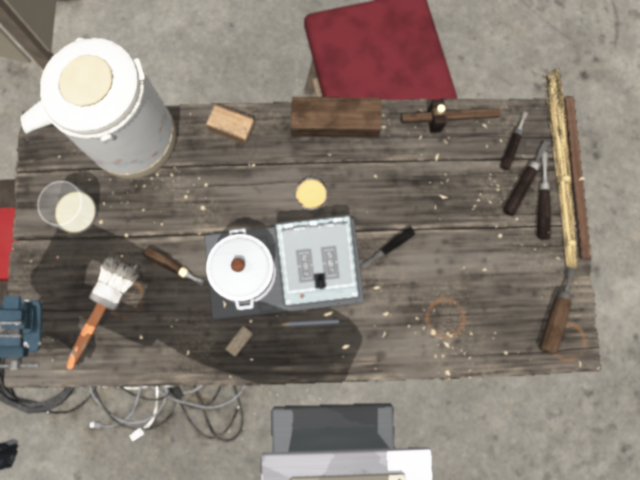

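```bash
cat > h.py <<'E'
import numpy as np,cv2
from scipy.spatial.transform import Rotation as Rn
from scipy.optimize import least_squares
P={'panel':(0,0,0),'tens_top':(-6,23,13),'units_top':(-6,-23,13),'cover_hinge':(62,0,6),'fin_top':(-37,0,57)}
def proj(c,X):
    T=np.linalg.inv(c['cam_to_world']);p=np.atleast_2d(X)@T[:3,:3].T+T[:3,3]
    s=p[:,:2]/p[:,2:];s=s*(1+c['k1']*(s**2).sum(1,keepdims=True))
    K=c['mtx'];return s*[K[0,0],K[1,1]]+K[:2,2]
def ray(c,px):
    K=c['mtx'];d=np.array([(px[0]-K[0,2])/K[0,0],(px[1]-K[1,2])/K[1,1]]);u=d.copy()
    for _ in range(20): u=d/(1+c['k1']*(u@u))
    return np.array([u[0],u[1],1.])
def unproj(c,px,z):  # depth mm -> world
    return c['cam_to_world'][:3,:3]@(ray(c,px)*z)+c['cam_to_world'][:3,3]
def onz(c,px,h):
    v=c['cam_to_world'][:3,:3]@ray(c,px);o=c['cam_to_world'][:3,3];return o+v*(h-o[2])/v[2]
def panelR(yaw): return Rn.from_euler('z',yaw)*Rn.from_euler('y',-0.21)
def world(q,pts): # q x,y,yaw(rad)
    return panelR(q[2]).apply(np.atleast_2d(pts))+[q[0],q[1],64]
def fit(obs): # list (cal,name,px)
    f=lambda q:np.concatenate([(proj(c,world(q,P[n]))[0]-px) for c,n,px in obs])
    s=least_squares(f,[560,60,0],x_scale=[10,10,.05],loss='soft_l1',f_scale=2);return s.x,f(s.x).reshape(-1,2)
E
python3 - <<'E'
from h import *
from bench import r
S=r.get_calibration('scene');T=r.get_calibration('top')
o=[(S,'panel',(339.5,251.4)),(S,'tens_top',(324.8,245.5)),(S,'units_top',(342.2,259.9)),(S,'cover_hinge',(355.9,226.3)),(S,'fin_top',(319.6,250.1)),
(T,'panel',(316.8,261.4)),(T,'tens_top',(304.9,262.8)),(T,'units_top',(328.1,264.2)),(T,'cover_hinge',(313.2,227.2)),(T,'fin_top',(322.5,285.1))]
q,e=fit(o);print(q,np.degrees(q[2]));print(e.round(1))
q,e=fit(o[:5]);print(q);q,e=fit(o[5:]);print(q)
for n in P: print(n,world(q,P[n]).round(1))
for n,c in(('scene',S),('top',T)):
    p=cv2.imread(f'pics/{n}0.png');cv2.imwrite(f'pics/{n}0z.png',cv2.resize(p[200:310,270:400],None,fx=5,fy=5,interpolation=cv2.INTER_CUBIC))
E
```

```text
[5.04691181e+02 4.56565401e+01 8.14273309e-02] 4.6654423972931305
[[-2.1  2.1]
 [ 0.5  0.6]
 [ 1.9 -1.9]
 [ 1.5  3.3]
 [ 1.   0.4]
 [-0.8 -0.3]
 [-1.   3.5]
 [ 1.1 -0.7]
 [-0.7  0.3]
 [-3.1 -0.6]]
[5.05410351e+02 4.84385441e+01 9.89508393e-02]
[5.04882072e+02 4.39995605e+01 8.84097875e-02]
panel [[504.9  44.   64. ]]
tens_top [[494.3  66.2  75.5]]
units_top [[498.4  20.3  75.5]]
cover_hinge [[564.   49.2  82.8]]
fin_top [[457.   39.8 112. ]]
```

View pics/scene0z.png

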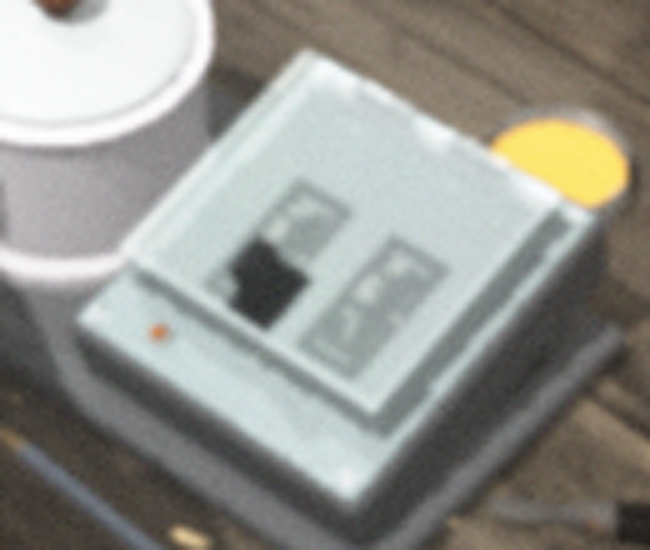

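View pics/top0z.png

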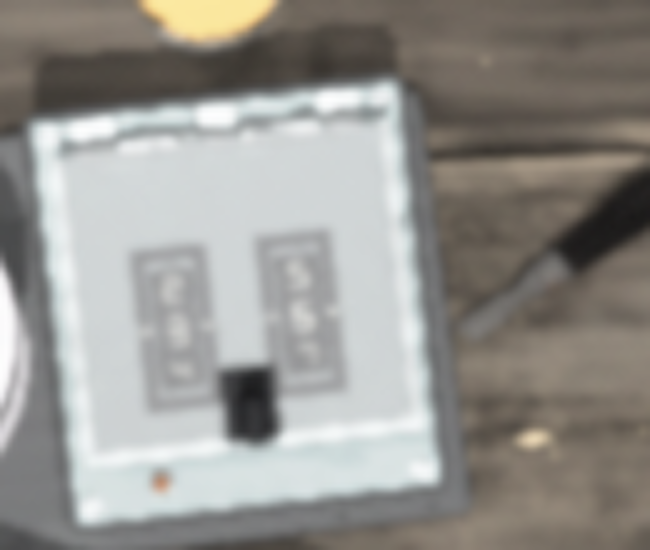

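```bash
cat >> h.py <<'E'
def toolM(s):
    M=np.eye(4);M[:3,:3]=Rn.from_euler('xyz',s['tcp_rot'],degrees=True).as_matrix();M[:3,3]=s['tool_pos'];return M
def rel(s,pos,Rm):
    M=np.linalg.inv(toolM(s));G=np.eye(4);G[:3,:3]=Rm;G[:3,3]=pos;D=M@G
    return (D[:3,3]/1000).round(4),Rn.from_matrix(D[:3,:3]).as_rotvec().round(4)
def toolR(yaw,tilt,flip=True):
    # tool z = -panel z when tilt=.21 (tilt back rad), tool x = -panel x if flip
    # tilt>0: fingers point down and forward
    R=(Rn.from_euler('z',yaw)*Rn.from_euler('y',-tilt)).as_matrix()
    X,Y,Z=R.T
    return np.array([-X,Y,-Z]).T if flip else np.array([X,-Y,-Z]).T
E
python3 - <<'E'
from h import *
from bench import r
s=r.sense();W=r.get_calibration('wrist')
print(np.linalg.inv(toolM(s))@W['cam_to_world'],W['mtx'],s['time'])
q=[504.8,45.7,.085]
print(rel(s,world(q,(-37,0,57+100))[0],toolR(q[2],.21)))
print(rel(s,world(q,(-37,0,57+100))[0],toolR(q[2],.21,False)))
E
```

```text
[[-7.09021217e-04 -9.59142641e-01 -2.82922061e-01  7.06352865e+01]
 [ 9.99999497e-01 -8.80709952e-04  4.79657219e-04  6.41620436e-01]
 [-7.09231966e-04 -2.82921578e-01  9.59142783e-01 -1.43254991e+02]
 [ 0.00000000e+00  0.00000000e+00  0.00000000e+00  1.00000000e+00]] [[366.75945067   0.         317.67175325]
 [  0.         366.75945067 238.72455199]
 [  0.           0.           1.        ]] 0.7
(array([-0.3893, -0.3994,  0.0215]), array([-0.0493, -0.2061, -0.4681]))
(array([-0.3893, -0.3994,  0.0215]), array([-0.2802,  0.067 ,  2.6589]))
```

```bash
python3 -m crank '[[[-0.044,-0.045,0.000,-0.005,-0.023,-0.052],[-0.088,-0.09,0.000,-0.011,-0.046,-0.104],[-0.132,-0.135,0.000,-0.016,-0.069,-0.156],[-0.176,-0.18,0.000,-0.022,-0.092,-0.208],[-0.22,-0.225,0.002,-0.027,-0.115,-0.26],[-0.264,-0.27,0.006,-0.033,-0.138,-0.312],[-0.308,-0.315,0.011,-0.038,-0.16,-0.364],[-0.352,-0.36,0.016,-0.044,-0.183,-0.416],[-0.389,-0.399,0.0215,-0.049,-0.206,-0.468],[-0.389,-0.399,0.0215,-0.049,-0.206,-0.468]]]' 0.4 20
python3 - <<'E'
from h import *
from bench import r
W=r.get_calibration('wrist');p,d=r.snapshot('wrist');cv2.imwrite('pics/w1.png',p);np.save('pics/w1.npy',d)
print(r.sense()['tool_pos'],r.sense()['finger_gap'])
o=[]
for n in P:
    l=r.landmark_of(n,'wrist');print(n,l[:2])
    if l: o.append((W,n,l[0]['pixel']))
q,e=fit(o);print(q,e.round(1))
E
```

```text
time: 1.95
tool_pos: [436.4, 35.8, 209.5]
tcp_rot: [-179.9, 12.0, -175.5]
ft_force: [0.1, 0.4, 0.3]
finger_gap: 51.2
[436.03124709  38.00339744 209.6958922 ] 51.45819836215705
panel [{'pixel': [322.7, 261.9], 'conf': 0.66}]
tens_top [{'pixel': [351.3, 259.8], 'conf': 0.63}]
units_top [{'pixel': [297.0, 257.5], 'conf': 0.88}]
cover_hinge [{'pixel': [323.9, 324.7], 'conf': 0.67}]
fin_top [{'pixel': [324.7, 238.1], 'conf': 0.86}]
[5.05292027e+02 4.61200463e+01 7.74330741e-02] [[ 0.9 -1.6]
 [ 0.3 -1. ]
 [-0.9  1.3]
 [-0.5  2.8]
 [ 0.3 -0.3]]
```

View pics/w1.png

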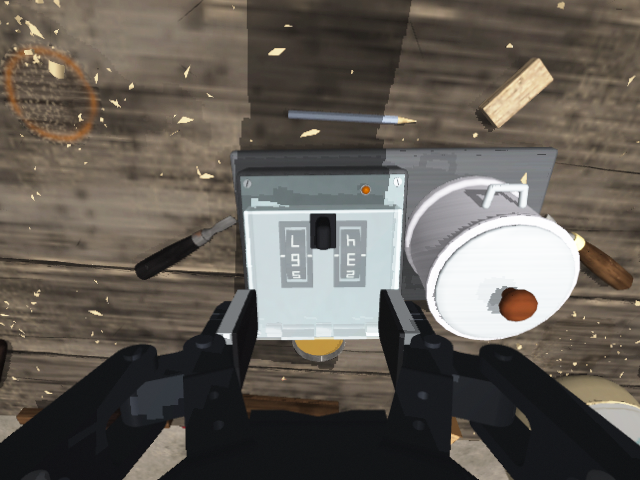

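Run:
```python
import cv2
p=cv2.imread('pics/w1.png')[200:300,260:380]
cv2.imwrite('pics/w1z.png',cv2.resize(cv2.rotate(p,cv2.ROTATE_180),None,fx=6,fy=6,interpolation=cv2.INTER_CUBIC))
```

```text
(no output)
```

View pics/w1z.png

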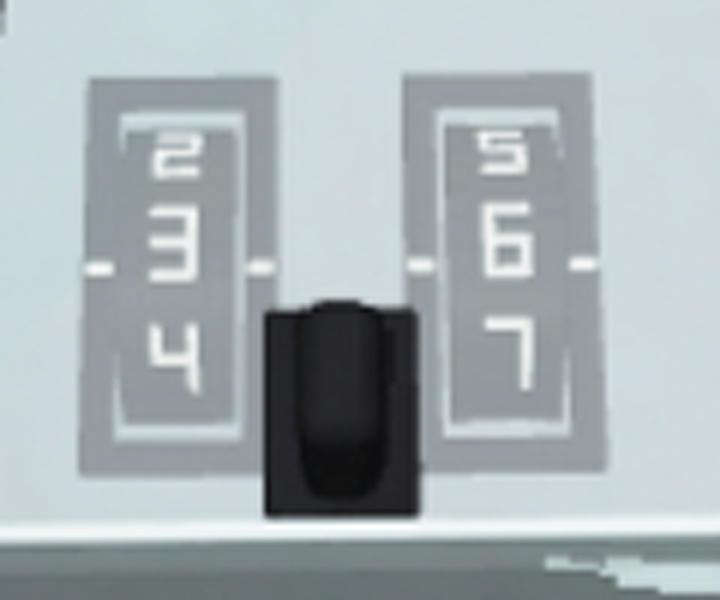

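```bash
cat >> h.py <<'E'
Q=[505.1,46.0,.080]
E
python3 - <<'E'
from h import *
from bench import r
s=r.sense();print(s['time'],s['tool_pos'],s['tcp_rot'])
print(rel(s,world(Q,(-37,0,60))[0],toolR(Q[2],.21)))
print(rel(s,world(Q,(-37,0,30))[0],toolR(Q[2],.21)))
E
```

```text
2.25 [435.86794088  41.84816951 210.02487426] [ 179.99925298   12.03562533 -174.98934261]
(array([-0.0004, -0.0015,  0.0973]), array([0.0016, 0.0001, 0.0073]))
(array([-0.0004, -0.0016,  0.1273]), array([0.0016, 0.0001, 0.0073]))
```

```bash
python3 -m crank '[[[0,-0.001,0.05,0.001,0,0.004],[0,-0.0015,0.097,0.0015,0,0.007],[0,-0.0015,0.115,0.0015,0,0.007],[0,-0.0015,0.127,0.0015,0,0.007],[0,-0.0015,0.127,0.0015,0,0.007]]]'
python3 - <<'E'
from h import *
from bench import r
p,d=r.snapshot('wrist');cv2.imwrite('pics/w2.png',p);s=r.sense();print(s['tool_pos'],s['ft_force'])
E
```

```text
time: 2.88
tool_pos: [462.0, 43.6, 85.4]
tcp_rot: [180.0, 12.0, -175.3]
ft_force: [-0.3, -0.6, -0.0]
finger_gap: 51.3
[462.62327584  43.32727716  86.37845637] [-0.19300861 -0.67610825  0.28203842]
```

View pics/w2.png

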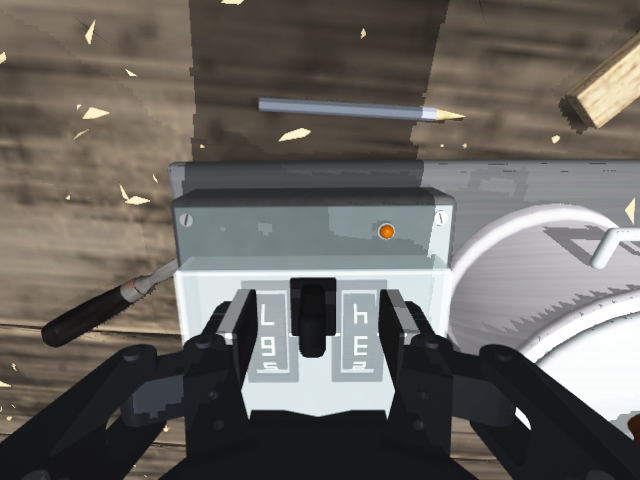

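```bash
python3 -m crank '[[[0,0,0,0,0,0],[0,0,0,0,0,0],[0,0,0,0,0,0],[0,0,0,0,0,0],[0,0,0,0,0,0]]]' 1 20
python3 - <<'E'
from h import *
from bench import r
s=r.sense();print(s['tool_pos'],s['ft_force'],s['finger_gap'],s['time'])
print(rel(s,world(Q,(-37,0,30))[0],toolR(Q[2],.21)))
# arc rows
pts=[]
g0=(np.linalg.inv(toolM(s)))
Rp=panelR(Q[2]).as_matrix()
off=np.array(s['tool_pos'])-world(Q,(-37,0,30))[0]
def pose(th,tilt):
    c=np.array([-99*np.cos(th)+43*np.sin(th),0,99*np.sin(th)+43*np.cos(th)])+[62,0,6]
    R=toolR(Q[2],tilt);return world(Q,c)[0]+R@[0,0,19],R
for i,th in enumerate(np.linspace(.1,1.95,19)):
    tl=.21-.41*max(0,(th-.3)/1.65); pp,R=pose(th,tl); a,b=rel(s,pp,R); print(round(th,2),a.round(3),b.round(3))
E
```

```text
time: 3.55
tool_pos: [463.4, 41.8, 87.5]
tcp_rot: [-179.8, 12.2, -175.3]
ft_force: [-1.2, -10.3, 3.7]
finger_gap: 10.0
[463.43540596  41.78747684  87.53740129] [ -1.23146846 -10.34792623   3.71803633] 9.960346900771118 3.55
(array([0.001 , 0.0009, 0.0017]), array([-0.0025,  0.0021,  0.0017]))
0.1 [-0.004  0.001 -0.008] [-0.002  0.002  0.002]
0.2 [-0.01   0.001 -0.017] [-0.002  0.002  0.002]
0.31 [-0.017  0.001 -0.026] [-0.002  0.004  0.002]
0.41 [-0.024  0.001 -0.034] [-0.003  0.029  0.002]
0.51 [-0.032  0.001 -0.041] [-0.003  0.055  0.002]
0.61 [-0.04   0.001 -0.047] [-0.003  0.08   0.002]
0.72 [-0.05   0.001 -0.053] [-0.003  0.106  0.002]
0.82 [-0.06   0.001 -0.057] [-0.003  0.131  0.002]
0.92 [-0.07   0.001 -0.06 ] [-0.003  0.157  0.002]
1.02 [-0.08   0.001 -0.062] [-0.003  0.182  0.002]
1.13 [-0.091  0.001 -0.063] [-0.003  0.208  0.002]
1.23 [-0.101  0.    -0.063] [-0.003  0.233  0.001]
1.33 [-0.112  0.    -0.062] [-0.003  0.259  0.001]
1.44 [-0.122  0.    -0.06 ] [-0.003  0.284  0.001]
1.54 [-0.132  0.    -0.056] [-0.003  0.31   0.001]
1.64 [-0.142  0.    -0.052] [-0.003  0.336  0.001]
1.74 [-0.151  0.    -0.046] [-0.003  0.361  0.001]
1.85 [-0.159  0.    -0.04 ] [-0.003  0.387  0.001]
1.95 [-0.167  0.    -0.032] [-0.003  0.412  0.001]
```

```bash
python3 -m crank '[[[-0.003,-0.001,-0.007,0,0,0],[-0.010,-0.001,-0.017,0,0,0],[-0.017,-0.001,-0.026,0,0.004,0],[-0.024,-0.001,-0.034,0,0.029,0],[-0.032,-0.001,-0.041,0,0.055,0],[-0.040,-0.001,-0.047,0,0.080,0],[-0.050,-0.001,-0.053,0,0.106,0],[-0.060,-0.001,-0.057,0,0.131,0],[-0.070,-0.001,-0.060,0,0.157,0],[-0.070,-0.001,-0.060,0,0.157,0]]]'
python3 - <<'E'
from h import *
from bench import r
s=r.sense();print(s['tool_pos'],s['ft_force'],s['finger_gap'],s['time'])
p,d=r.snapshot('scene');cv2.imwrite('pics/s3.png',cv2.resize(p[130:330,220:460],None,fx=3,fy=3))
def pose(th,tilt):
    c=np.array([-99*np.cos(th)+43*np.sin(th),0,99*np.sin(th)+43*np.cos(th)])+[62,0,6]
    R=toolR(Q[2],tilt);return world(Q,c)[0]+R@[0,0,19],R
for i,th in enumerate(np.linspace(.92,1.95,10)):
    tl=.21-.41*max(0,(th-.3)/1.65); pp,R=pose(th,tl); a,b=rel(s,pp,R); print(round(th,2),a.round(3),b.round(3))
E
```

```text
time: 4.8
tool_pos: [520.0, 46.5, 161.9]
tcp_rot: [-179.9, 3.2, -175.3]
ft_force: [-1.4, 4.7, 1.8]
finger_gap: 9.5
[520.00420082  46.45322847 161.87923139] [-1.41866884  4.70812854  1.84823304] 9.471903527036003 4.8
0.92 [0.002 0.001 0.001] [-0.001 -0.001  0.002]
1.03 [-0.01   0.001 -0.003] [-0.001  0.028  0.002]
1.15 [-0.021  0.001 -0.006] [-0.001  0.056  0.002]
1.26 [-0.033  0.001 -0.007] [-0.002  0.084  0.002]
1.38 [-0.045  0.001 -0.007] [-0.002  0.113  0.002]
1.49 [-0.056  0.001 -0.006] [-0.002  0.141  0.002]
1.61 [-0.068  0.001 -0.003] [-0.002  0.17   0.002]
1.72 [-0.079  0.001  0.001] [-0.002  0.198  0.002]
1.84 [-0.089  0.001  0.006] [-0.002  0.227  0.002]
1.95 [-0.099  0.001  0.013] [-0.002  0.255  0.002]
```

View pics/s3.png

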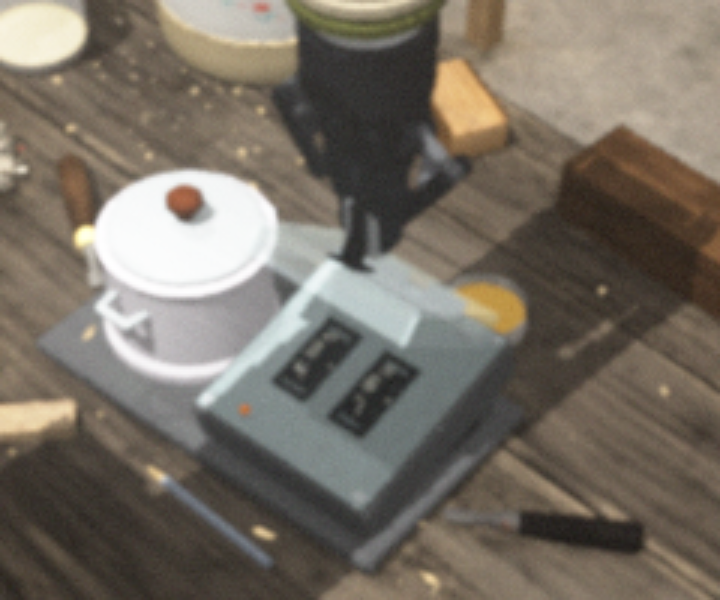

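```bash
python3 -m crank '[[[-0.010,0,-0.003,0,0.028,0],[-0.021,0,-0.006,0,0.056,0],[-0.033,0,-0.007,0,0.084,0],[-0.045,0,-0.007,0,0.113,0],[-0.056,0,-0.006,0,0.141,0],[-0.068,0,-0.003,0,0.170,0],[-0.079,0,0.001,0,0.198,0],[-0.089,0,0.006,0,0.227,0],[-0.099,0,0.013,0,0.255,0],[-0.099,0,0.013,0,0.255,0]]]'
python3 - <<'E'
from h import *
from bench import r
s=r.sense();print(s['tool_pos'],s['ft_force'],s['finger_gap'],s['time'])
p,d=r.snapshot('scene');cv2.imwrite('pics/s4.png',cv2.resize(p[130:330,220:460],None,fx=3,fy=3))
p,d=r.snapshot('wrist');cv2.imwrite('pics/w4.png',p)
E
```

```text
time: 6.1
tool_pos: [620.6, 55.6, 154.8]
tcp_rot: [-180.0, -11.4, -175.3]
ft_force: [-0.4, 5.2, 2.1]
finger_gap: 9.5
[620.59415763  55.63783113 154.75449379] [-0.35725645  5.15608265  2.14814686] 9.505006322631512 6.1
```

View pics/s4.png

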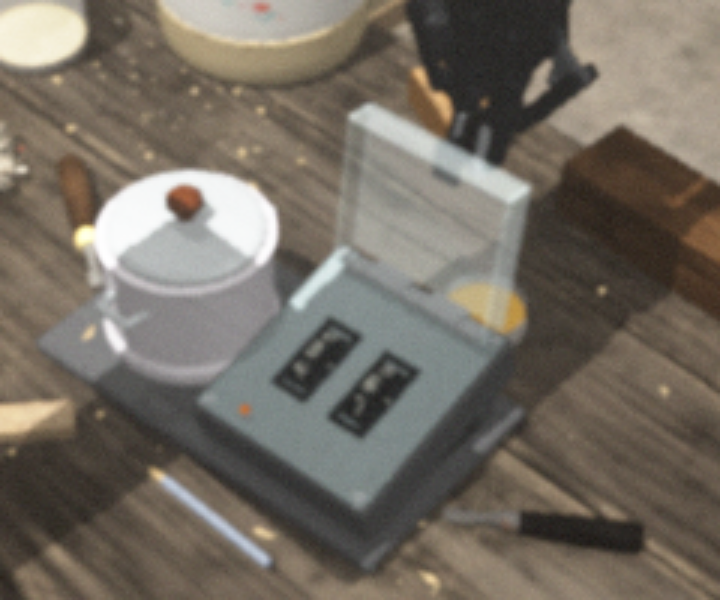

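View pics/w4.png

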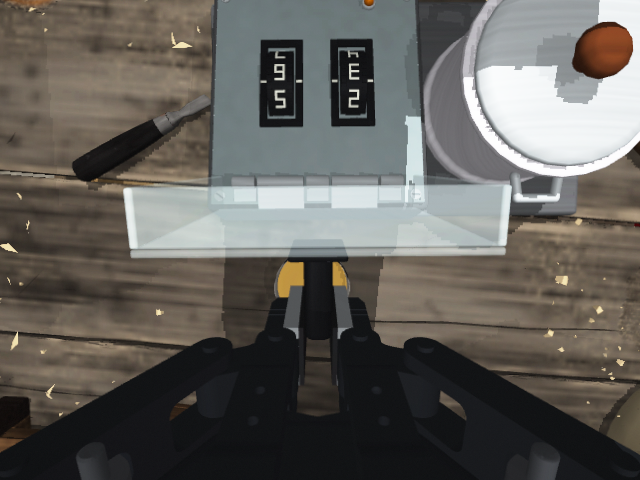

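```bash
python3 -m crank '[[[0,0,0,0,0,0],[0,0,0,0,0,0],[0,0,0,0,0,0],[0,0,-0.03,0,0,0],[0,0,-0.08,0,0,0]]]' 0.5 20
python3 - <<'E'
from h import *
from bench import r
s=r.sense();print(s['tool_pos'],s['ft_force'],s['finger_gap'],s['time'])
W=r.get_calibration('wrist');p,d=r.snapshot('wrist');cv2.imwrite('pics/w5.png',p)
o=[]
for n in('panel','tens_top','units_top','cover_hinge'):
    l=r.landmark_of(n,'wrist');print(n,l[:2])
    if l: o.append((W,n,l[0]['pixel']))
q,e=fit(o);print(q,e.round(1))
o=[]
T=r.get_calibration('top');r.snapshot('top')
for n in('panel','tens_top','units_top'):
    l=r.landmark_of(n,'top');print(n,l[:2])
    if l: o.append((T,n,l[0]['pixel']))
q,e=fit(o);print(q,e.round(1))
print(r.landmark_of('fin_top','top')[:1],r.sense()['time'])
s=r.sense()
print(rel(s,world(Q,(-20,0,120))[0],toolR(Q[2],.21)))
E
```

```text
time: 6.82
tool_pos: [634.4, 56.6, 231.9]
tcp_rot: [-180.0, -11.6, -175.3]
ft_force: [1.0, 0.5, -0.2]
finger_gap: 42.8
[634.41389095  56.64124149 231.88327312] [ 0.96999956  0.48930553 -0.16390975] 42.77132173981272 6.825
panel []
tens_top [{'pixel': [344.2, 89.2], 'conf': 0.55}]
units_top [{'pixel': [289.5, 87.1], 'conf': 0.95}]
cover_hinge [{'pixel': [316.6, 168.5], 'conf': 0.63}]
[5.04108056e+02 4.55834014e+01 6.98646054e-02] [[ 0.7 -1.3]
 [-0.2  0.1]
 [-0.4  1.2]]
panel [{'pixel': [238.5, 342.6], 'conf': 0.63}]
tens_top []
units_top []
[360.45394592 189.07860073   0.        ] [[-0. -0.]]
[] 7.325
(array([ 1.606e-01, -1.000e-04,  8.860e-02]), array([-3.000e-04, -4.105e-01,  2.100e-03]))
```

View pics/w5.png

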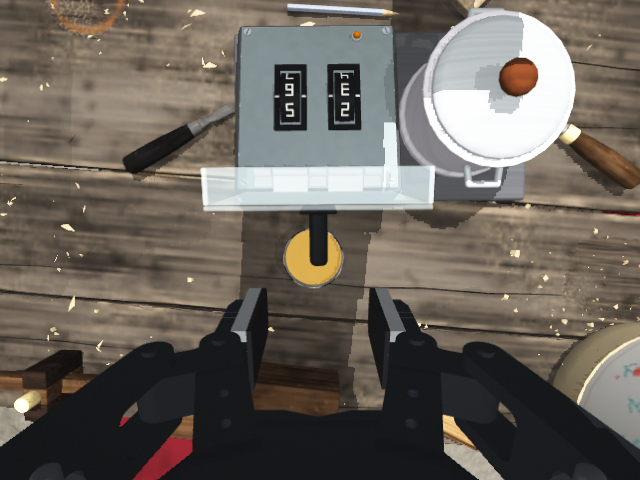

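```bash
sed -i 's/^Q=.*/Q=[504.7,45.9,.078]/' h.py
python3 - <<'E'
from h import *
from bench import r
s=r.sense()
print(rel(s,world(Q,(-14.5,23,40))[0],toolR(Q[2],.21)))
E
```

```text
(array([0.1239, 0.0229, 0.1598]), array([-2.000e-04, -4.105e-01,  4.200e-03]))
```

```bash
python3 -m crank '[[[0.04,0.008,-0.01,0,-0.05,0],[0.09,0.015,-0.01,0,-0.15,0],[0.124,0.023,0.0,0,-0.27,0],[0.124,0.023,0.04,0,-0.38,0.004],[0.124,0.023,0.09,0,-0.41,0.004],[0.124,0.023,0.14,0,-0.41,0.004],[0.124,0.023,0.16,0,-0.41,0.004],[0.124,0.023,0.16,0,-0.41,0.004]]]' 1 20
python3 - <<'E'
from h import *
from bench import r
s=r.sense();print(s['tool_pos'],s['ft_force'],s['finger_gap'],s['time'])
print(rel(s,world(Q,(-14.5,23,13))[0],toolR(Q[2],.21)))
p,d=r.snapshot('scene');cv2.imwrite('pics/s6.png',cv2.resize(p[130:330,220:460],None,fx=3,fy=3))
p,d=r.snapshot('wrist');cv2.imwrite('pics/w6.png',p)
E
```

```text
time: 8.32
tool_pos: [478.0, 67.1, 97.4]
tcp_rot: [-180.0, 11.7, -175.5]
ft_force: [0.3, -0.3, -0.2]
finger_gap: -0.1
[478.03464582  67.10145065  97.41121247] [ 0.3068518  -0.28451136 -0.20172159] -0.059736047637363475 8.325
(array([-0.003 , -0.0002,  0.0249]), array([ 0.    , -0.0052,  0.0002]))
```

View pics/s6.png

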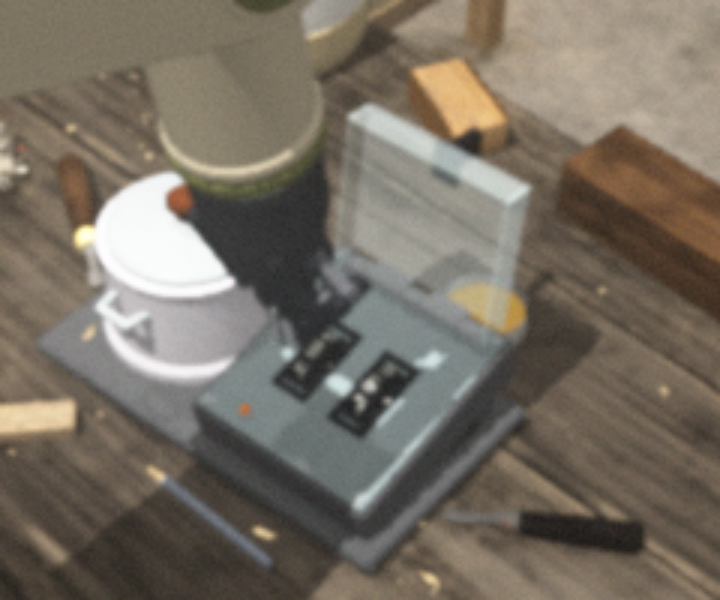

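View pics/w6.png

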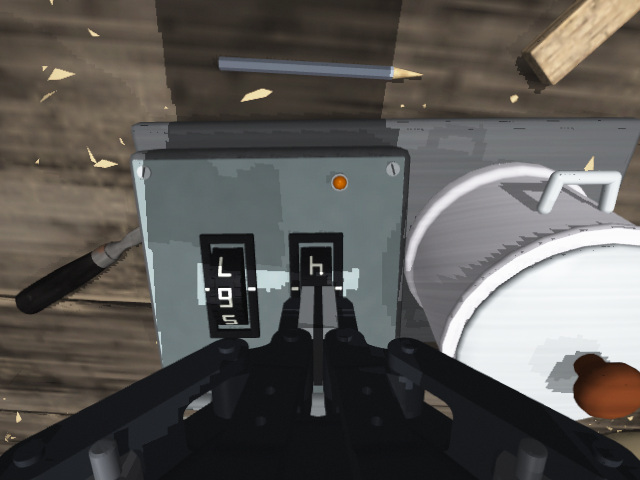

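```bash
python3 -m crank '[[[-0.002,0,0.012,0,-0.005,0],[-0.003,0,0.02,0,-0.005,0],[-0.003,0,0.0235,0,-0.005,0],[-0.003,0,0.025,0,-0.005,0],[-0.003,0,0.025,0,-0.005,0]]]'
python3 - <<'E'
from h import *
from bench import r
s=r.sense();print(s['tool_pos'],s['time'],'F panel',panelR(Q[2]).inv().apply(s['ft_force']), 'pos panel',panelR(Q[2]).inv().apply(s['tool_pos']-np.array([Q[0],Q[1],64])))
E
```

```text
time: 9.05
tool_pos: [489.0, 67.8, 76.9]
tcp_rot: [-180.0, 12.3, -175.5]
ft_force: [-0.4, -0.3, -0.2]
finger_gap: -0.3
[488.96813328  67.79209866  76.85615845] 9.05 F panel [-0.45357117 -0.21811495 -0.12031509] pos panel [-10.99110053  23.05137837  15.48761081]
```

```bash
cat > st.py <<'E'
from h import *
from bench import r
s=r.sense();print(s['time'],'F panel',panelR(Q[2]).inv().apply(s['ft_force']).round(1), 'pos panel',panelR(Q[2]).inv().apply(s['tool_pos']-np.array([Q[0],Q[1],64])).round(1),s['joint_pos'].round(2))
E
python3 -m crank '[[[0.002,0,0.001,0,0,0],[0.003,0,0.002,0,0,0],[0.003,0,0.003,0,0,0],[0.003,0,0.003,0,0,0]]]'; python3 st.py
```

```text
time: 9.55
tool_pos: [486.8, 67.6, 73.5]
tcp_rot: [-180.0, 12.3, -175.5]
ft_force: [-2.1, -0.6, 2.8]
finger_gap: -0.1
9.55 F panel [-1.5 -0.4  3.2] pos panel [-13.8  23.1  12.7] [  1.46 -13.92 123.84   0.74  57.76 -93.35]
```

```bash
python3 -m crank '[[[0,0,0.0008,0,0,0],[0,0,0.0013,0,0,0],[0,0,0.0013,0,0,0]]]'; python3 st.py
```

```text
time: 9.93
tool_pos: [487.3, 67.7, 72.7]
tcp_rot: [-180.0, 12.4, -175.5]
ft_force: [-4.9, 0.6, 6.7]
finger_gap: -0.0
9.925 F panel [-3.3  1.   7.6] pos panel [-13.5  23.1  11.8] [  1.47 -13.77 123.82   0.74  57.61 -93.35]
```

```bash
python3 -m crank '[[[-0.003,0,0.0006,0,0,0],[-0.006,0,0.0006,0,0,0],[-0.009,0,0.0006,0,0,0],[-0.012,0,0.0006,0,0,0],[-0.014,0,0.0006,0,0,0],[-0.016,0,0.0006,0,0,0],[-0.0165,0,0.0006,0,0,0],[-0.0165,0,0.0006,0,0,0]]]'; python3 st.py
python3 - <<'E'
from bench import r
import cv2
p,d=r.snapshot('wrist');cv2.imwrite('pics/w7.png',cv2.rotate(p[200:340,170:390],cv2.ROTATE_180))
p,d=r.snapshot('scene');cv2.imwrite('pics/s7.png',cv2.resize(p[220:290,300:370],None,fx=8,fy=8,interpolation=2))
E
```

```text
time: 10.92
tool_pos: [504.1, 69.1, 76.3]
tcp_rot: [-180.0, 12.4, -175.5]
ft_force: [-2.4, 1.4, 6.1]
finger_gap: 0.0
10.925 F panel [-1.   1.5  6.5] pos panel [ 3.7 23.2 11.8] [  1.59 -11.14 121.2    0.73  57.53 -93.22]
```

View pics/w7.png

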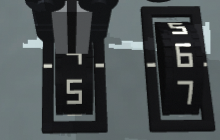

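View pics/s7.png

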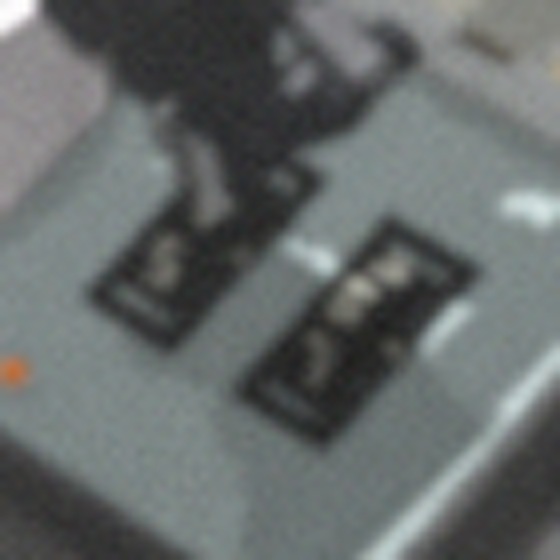

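```bash
python3 -m crank '[[[0,0,-0.006,0,0,0],[0.009,0,-0.007,0,0,0],[0.0175,0,-0.005,0,0,0],[0.0175,0,0,0,0,0],[0.0175,0,0.0005,0,0,0],[0.014,0,0.0005,0,0,0],[0.010,0,0.0005,0,0,0],[0.006,0,0.0005,0,0,0],[0.002,0,0.0005,0,0,0],[0,0,0.0005,0,0,0]]]'; python3 st.py; python3 -m crank '[[[0,0,0,0,0,0]]]' >/dev/null
python3 - <<'E'
from bench import r
import cv2
p,d=r.snapshot('wrist');cv2.imwrite('pics/w8.png',cv2.resize(cv2.rotate(p[200:340,170:390],cv2.ROTATE_180),None,fx=2,fy=2))
E
python3 st.py
```

```text
time: 12.28
tool_pos: [504.8, 69.4, 76.3]
tcp_rot: [180.0, 12.5, -175.5]
ft_force: [-2.9, 1.2, 5.9]
finger_gap: 0.1
12.275 F panel [-1.5  1.4  6.4] pos panel [ 4.4 23.4 11.6] [  1.6  -11.06 121.14   0.75  57.46 -93.22]
12.45 F panel [-0.6 -0.1  6. ] pos panel [ 5.1 23.5 11.9] [  1.61 -11.04 121.09   0.76  57.43 -93.22]
```

View pics/w8.png

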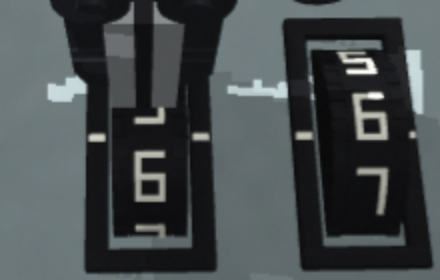

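```bash
python3 -m crank '[[[0,0,-0.006,0,0,0],[0.009,0,-0.007,0,0,0],[0.0185,0,-0.005,0,0,0],[0.0185,0,0,0,0,0],[0.0185,0,0.0005,0,0,0],[0.015,0,0.0005,0,0,0],[0.011,0,0.0005,0,0,0],[0.007,0,0.0005,0,0,0],[0.003,0,0.0005,0,0,0],[0.001,0,0.0005,0,0,0]]]'; python3 st.py; python3 -m crank '[[[0,0,0,0,0,0],[0,0,-0.01,0,0,0],[0.035,0,-0.03,0,0,0],[0.045,0,-0.03,0,0,0]]]'
python3 - <<'E'
from bench import r
import cv2
p,d=r.snapshot('wrist');cv2.imwrite('pics/w9.png',p)
E
python3 st.py
```

```text
time: 13.7
tool_pos: [505.1, 69.7, 76.4]
tcp_rot: [180.0, 12.6, -175.5]
ft_force: [-2.6, 0.6, 5.3]
finger_gap: 0.3
13.7 F panel [-1.4  0.9  5.8] pos panel [ 4.8 23.7 11.7] [  1.61 -11.11 121.19   0.79  57.36 -93.23]
time: 14.2
tool_pos: [454.1, 65.7, 96.5]
tcp_rot: [180.0, 12.6, -175.5]
ft_force: [0.3, 0.2, -0.4]
finger_gap: -0.1
14.25 F panel [-0.6 -0.6 -0.5] pos panel [-41.9  23.7  41.3] [  1.22 -22.52 128.03   0.85  61.93 -93.58]
```

View pics/w9.png

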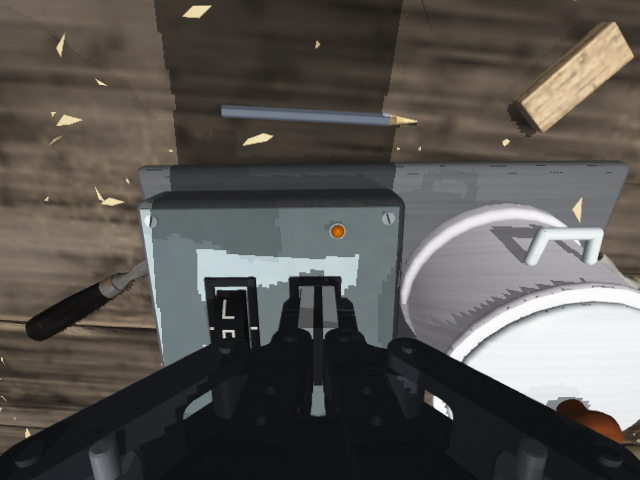

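```bash
python3 -m crank '[[[-0.02,-0.02,0,0,0,0],[-0.044,-0.0465,0,0,0,0],[-0.0445,-0.0465,0.012,0,0,0],[-0.0445,-0.0465,0.022,0,0,0],[-0.0445,-0.0465,0.025,0,0,0],[-0.0445,-0.0465,0.025,0,0,0]]]'
python3 - <<'E'
from bench import r
import cv2
p,d=r.snapshot('wrist');cv2.imwrite('pics/w10.png',p)
p,d=r.snapshot('scene');cv2.imwrite('pics/s10.png',cv2.resize(p[220:290,300:370],None,fx=8,fy=8,interpolation=2))
E
python3 st.py
```

```text
time: 15.0
tool_pos: [505.0, 23.7, 80.1]
tcp_rot: [179.9, 12.5, -175.5]
ft_force: [-0.1, 0.5, 0.1]
finger_gap: 0.1
15.1 F panel [ 0.4 -0.3  0.6] pos panel [  2.8 -22.4  16.8] [  -4.61  -12.18  121.57    2.37   58.2  -100.16]
```

View pics/w10.png

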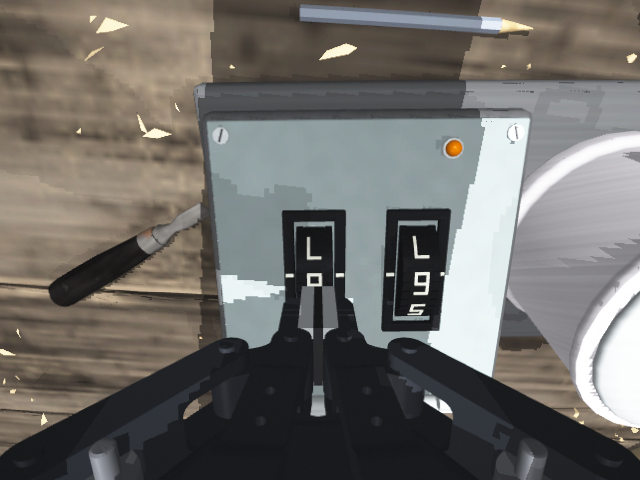

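View pics/s10.png

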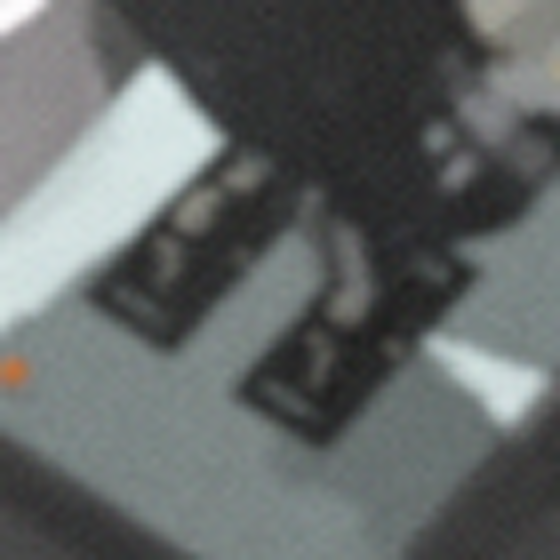

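```bash
python3 -m crank '[[[0,0,0.003,0,0,0],[0,0,0.0045,0,0,0],[0,0,0.005,0,0,0],[0,0,0.005,0,0,0]]]'; python3 st.py
```

```text
time: 15.6
tool_pos: [507.1, 23.7, 76.6]
tcp_rot: [180.0, 12.6, -175.5]
ft_force: [-1.7, 0.8, 4.7]
finger_gap: 0.1
15.6 F panel [-0.6  0.9  4.9] pos panel [  3.3 -22.3  12.2] [  -4.58  -11.59  121.58    2.4    57.56 -100.17]
```

```bash
python3 -m crank '[[[0,0,0.0008,0,0,0],[0.003,0,0.001,0,0,0],[0.006,0,0.001,0,0,0],[0.010,0,0.001,0,0,0],[0.014,0,0.001,0,0,0],[0.0165,0,0.001,0,0,0],[0.0175,0,0.001,0,0,0],[0.0175,0,0.001,0,0,0]]]'; python3 st.py;  python3 - <<'E'
from bench import r
import cv2
p,d=r.snapshot('wrist');cv2.imwrite('pics/w11.png',p)
p,d=r.snapshot('scene');cv2.imwrite('pics/s11.png',cv2.resize(p[220:290,300:370],None,fx=8,fy=8,interpolation=2))
E
```

```text
time: 16.6
tool_pos: [491.1, 22.3, 72.7]
tcp_rot: [180.0, 12.7, -175.5]
ft_force: [-1.3, 0.5, 6.8]
finger_gap: 0.2
16.6 F panel [0.2 0.6 6.9] pos panel [-13.2 -22.5  11.8] [  -4.95  -14.25  124.27    2.5    57.44 -100.59]
```

View pics/w11.png

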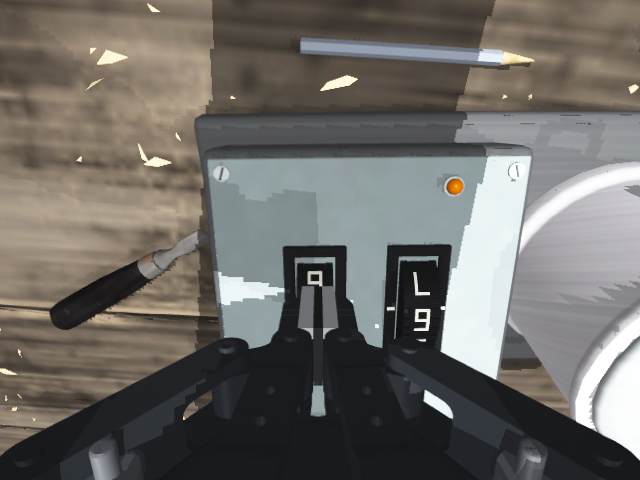

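View pics/s11.png

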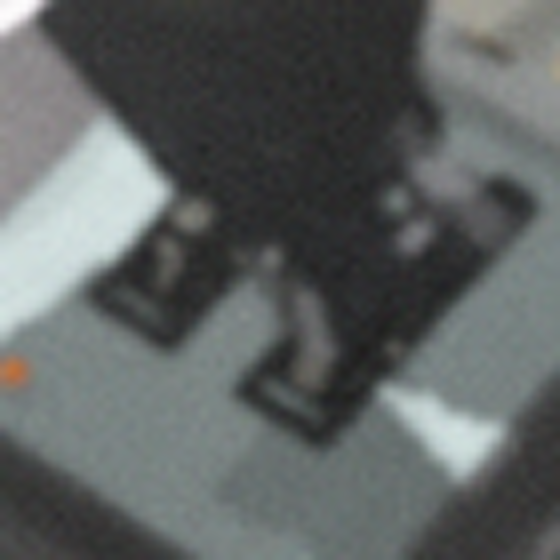

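```bash
python3 -m crank '[[[0,0,-0.006,0,0,0],[-0.009,0,-0.007,0,0,0],[-0.0165,0,-0.005,0,0,0],[-0.0165,0,0,0,0,0],[-0.0165,0,0.0007,0,0,0],[-0.013,0,0.0007,0,0,0],[-0.009,0,0.0007,0,0,0],[-0.005,0,0.0007,0,0,0],[-0.001,0,0.0007,0,0,0],[0.0005,0,0.0007,0,0,0]]]'; python3 st.py; python3 -m crank '[[[0,0,0,0,0,0]]]' >/dev/null
python3 - <<'E'
from bench import r
import cv2
p,d=r.snapshot('wrist');cv2.imwrite('pics/w12.png',p[200:400,170:490])
E
python3 st.py
```

```text
time: 17.95
tool_pos: [491.9, 22.0, 73.0]
tcp_rot: [-180.0, 12.9, -175.5]
ft_force: [1.8, -0.4, 7.5]
finger_gap: 0.0
17.95 F panel [ 3.3 -0.6  7. ] pos panel [-12.4 -22.8  11.8] [  -4.97  -14.28  124.29    2.5    57.3  -100.61]
18.125 F panel [0.7 0.4 4.6] pos panel [-11.7 -22.8  12.2] [  -4.97  -14.3   124.25    2.51   57.28 -100.61]
```

View pics/w12.png

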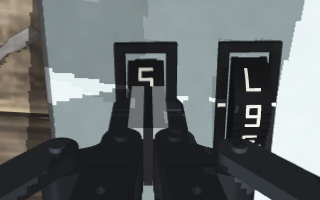

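```bash
python3 -m crank '[[[0,0,-0.006,0,0,0],[-0.009,0,-0.007,0,0,0],[-0.015,0,-0.005,0,0,0],[-0.015,0,0,0,0,0],[-0.015,0,0.0012,0,0,0],[-0.0115,0,0.0012,0,0,0],[-0.0075,0,0.0012,0,0,0],[-0.0035,0,0.0012,0,0,0],[0.0005,0,0.0012,0,0,0],[0.0022,0,0.0012,0,0,0]]]'; python3 st.py; python3 -m crank '[[[0,0,0,0,0,0],[0,0,-0.01,0,0,0],[-0.02,0.02,-0.04,0,0,0],[-0.02,0.02,-0.09,0,0,0],[-0.02,0.02,-0.12,0,0,0],[-0.02,0.02,-0.12,0,0,0]]]';python3 - <<'E'
from bench import r
import cv2
p,d=r.snapshot('wrist');cv2.imwrite('pics/w13.png',p)
E
python3 st.py
```

```text
time: 19.38
tool_pos: [491.7, 21.8, 72.9]
tcp_rot: [-180.0, 13.1, -175.5]
ft_force: [0.2, -1.0, 7.9]
finger_gap: -0.2
19.375 F panel [ 1.7 -1.   7.7] pos panel [-12.6 -23.   11.8] [  -5.02  -14.54  124.55    2.52   57.07 -100.67]
time: 20.12
tool_pos: [483.7, 41.2, 197.7]
tcp_rot: [-179.9, 13.4, -175.5]
ft_force: [-0.3, -0.1, -0.2]
finger_gap: 0.1
20.175 F panel [-1.1  0.5 -0.8] pos panel [  5.7  -3.  133.2] [ -2.34 -23.81 118.35   1.59  72.32 -97.18]
```

View pics/w13.png

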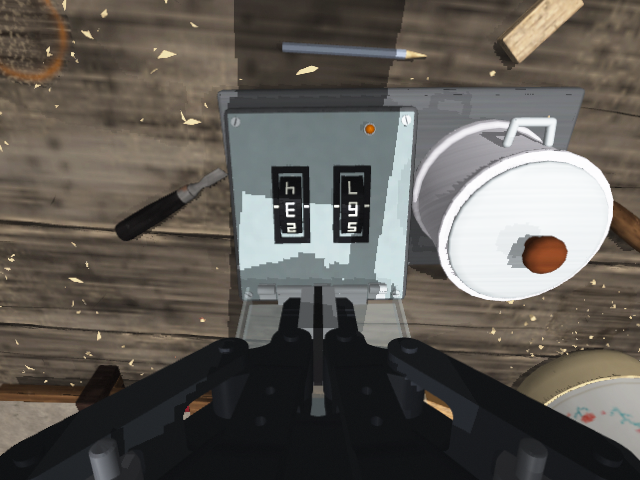

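Run:
```python
import cv2
p=cv2.imread('pics/w13.png')[155:255,260:385]
cv2.imwrite('pics/w13z.png',cv2.resize(cv2.rotate(p,cv2.ROTATE_180),None,fx=6,fy=6,interpolation=cv2.INTER_CUBIC))
from h import *
from bench import r
p,d=r.snapshot('scene');cv2.imwrite('pics/s13.png',cv2.resize(p[130:330,220:460],None,fx=3,fy=3))
```

```text
(no output)
```

View pics/w13z.png

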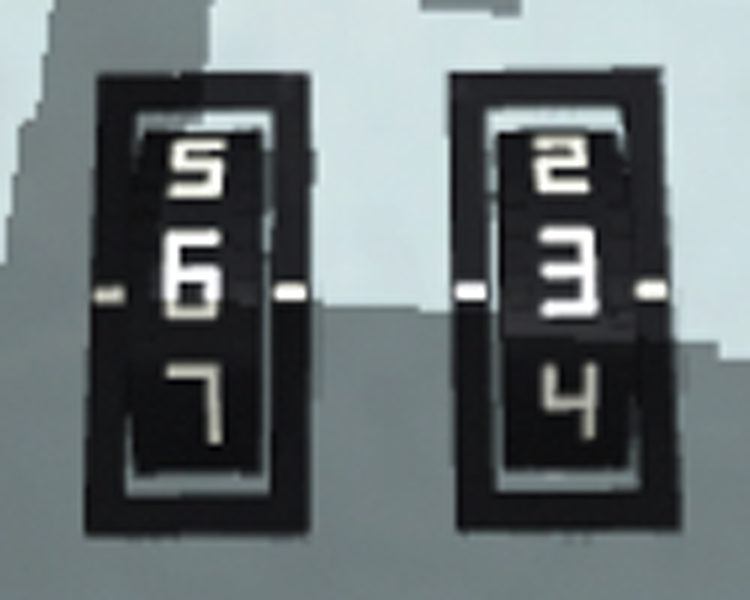

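View pics/s13.png

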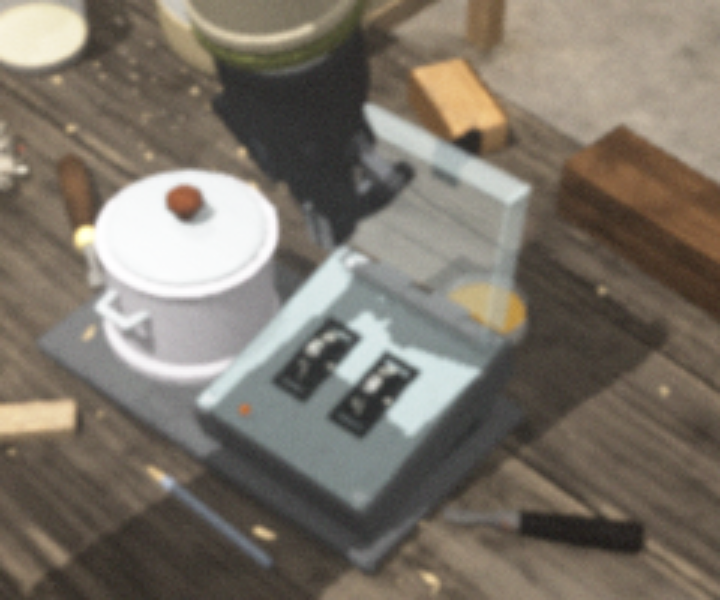

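Run:
```python
from h import *
from bench import r
s=r.sense();print(s['tool_pos'],s['tcp_rot'],s['time'])
R=Rn.from_euler('xyz',[180,-11.4,-175.4],degrees=True).as_matrix()
print(rel(s,np.array([634.4,56.6,238]),R))
print(rel(s,np.array([560,50,238]),R))
```

```text
[482.10844917  41.13865974 193.90213543] [-179.96274455   13.09440748 -175.47718324] 20.225
(array([-0.159 ,  0.0034, -0.0083]), array([-0.0007,  0.4275, -0.0015]))
(array([-0.0863,  0.0027, -0.0252]), array([-0.0007,  0.4275, -0.0015]))
```

```bash
python3 -m crank '[[[-0.01,0,-0.04,0,0,0],[-0.045,0.002,-0.048,0,0.1,0],[-0.086,0.003,-0.035,0,0.22,0],[-0.125,0.003,-0.02,0,0.33,0],[-0.159,0.0034,-0.0083,0,0.4275,-0.0015],[-0.159,0.0034,-0.0083,0,0.4275,-0.0015]]]' 0.5 20
python3 - <<'E'
from h import *
from bench import r
s=r.sense();W=r.get_calibration('wrist');p,d=r.snapshot('wrist');cv2.imwrite('pics/w14.png',p)
l=r.landmark_of('fin_top','wrist');print(l[:1],s['finger_gap'])
for th in (1.85,1.95,2.05):
    c=np.array([-99*np.cos(th)+51*np.sin(th),0,99*np.sin(th)+51*np.cos(th)])+[62,0,6];print(th,proj(W,world(Q,c))[0].round(1))
    c=np.array([-99*np.cos(th)+19*np.sin(th),0,99*np.sin(th)+19*np.cos(th)])+[62,0,6];print('  base',proj(W,world(Q,c))[0].round(1))
    c=np.array([-112*np.cos(th)+19*np.sin(th),0,112*np.sin(th)+19*np.cos(th)])+[62,0,6];print('  frontedge',proj(W,world(Q,c))[0].round(1))
R=Rn.from_euler('xyz',[180,-11.4,-175.4],degrees=True).as_matrix()
print(rel(s,np.array([620.6,55.6,154.8]),R),s['tool_pos'])
E
```

```text
time: 20.98
tool_pos: [634.3, 56.6, 227.8]
tcp_rot: [180.0, -12.3, -175.4]
ft_force: [-0.4, 0.3, -0.8]
finger_gap: 42.7
[{'pixel': [318.6, 268.1], 'conf': 0.88}] 42.68491141364346
1.85 [316.6 257.6]
  base [316.6 200.4]
  frontedge [316.6 201.4]
1.95 [316.6 272. ]
  base [316.6 217.8]
  frontedge [316.6 222.4]
2.05 [316.6 284.1]
  base [316.6 233.9]
  frontedge [316.6 241.6]
(array([-0.0021,  0.0001,  0.0742]), array([ 0.0003, -0.016 , -0.    ])) [634.3075965   56.58709735 227.7669301 ]
```

View pics/w14.png

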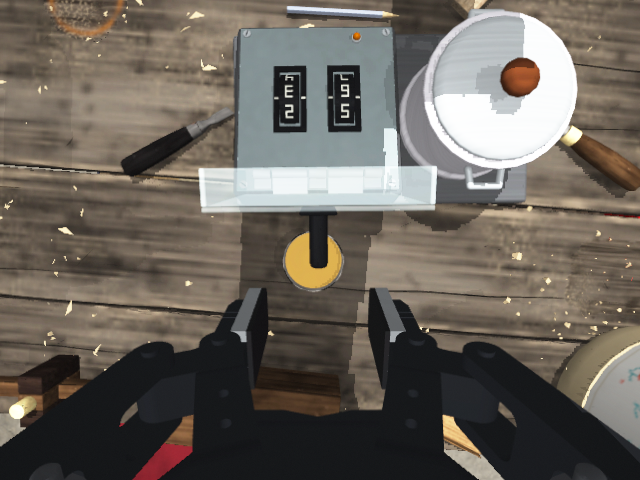

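```bash
python3 -m crank '[[[-0.002,0,0.03,0,-0.016,0],[-0.002,0,0.055,0,-0.016,0],[-0.002,0,0.073,0,-0.016,0],[-0.002,0,0.073,0,-0.016,0]]]'; python3 -m crank '[[[0,0,0,0,0,0],[0,0,0,0,0,0],[0,0,0,0,0,0],[0,0,0,0,0,0],[0,0,0,0,0,0]]]' 1 20;  python3 - <<'E'
from h import *
from bench import r
s=r.sense();print(s['tool_pos'],s['ft_force'],s['finger_gap'],s['time'])
p,d=r.snapshot('wrist');cv2.imwrite('pics/w15.png',p)
def pose(th,tilt):
    c=np.array([-99*np.cos(th)+43*np.sin(th),0,99*np.sin(th)+43*np.cos(th)])+[62,0,6]
    R=toolR(Q[2],tilt);return world(Q,c)[0]+R@[0,0,19],R
for i,th in enumerate(np.linspace(1.92,.02,20)):
    tl=.21-.41*max(0,(th-.3)/1.65); pp,R=pose(th,tl); a,b=rel(s,pp,R); print(round(th,2),a.round(3),b.round(3))
E
```

```text
time: 21.58
tool_pos: [619.2, 55.5, 159.2]
tcp_rot: [180.0, -11.1, -175.4]
ft_force: [-0.0, 0.6, -0.1]
finger_gap: 42.9
time: 22.2
tool_pos: [620.3, 55.7, 160.5]
tcp_rot: [180.0, -11.0, -175.4]
ft_force: [2.3, 1.7, 5.6]
finger_gap: 9.4
[620.32642837  55.70620893 160.51958421] [2.30784876 1.71868993 5.58610866] 9.441184177900086 22.2
1.92 [ 0.003 -0.001  0.005] [-0.     0.001  0.002]
1.82 [ 0.013 -0.001  0.002] [-0.    -0.024  0.002]
1.72 [ 0.023 -0.001 -0.   ] [-0.    -0.048  0.002]
1.62 [ 0.033 -0.001 -0.002] [-0.    -0.073  0.002]
1.52 [ 0.044 -0.001 -0.002] [-0.    -0.098  0.002]
1.42 [ 0.054 -0.001 -0.001] [-0.    -0.123  0.002]
1.32 [ 0.064 -0.001  0.001] [-0.    -0.148  0.002]
1.22 [ 0.074 -0.001  0.004] [-0.    -0.173  0.002]
1.12 [ 0.083 -0.001  0.008] [-0.    -0.198  0.002]
1.02 [ 0.092 -0.     0.013] [-0.    -0.222  0.002]
0.92 [ 0.101 -0.     0.019] [ 0.    -0.247  0.002]
0.82 [ 0.109 -0.     0.026] [ 0.    -0.272  0.002]
0.72 [ 0.116 -0.     0.033] [ 0.    -0.297  0.002]
0.62 [ 0.122 -0.     0.042] [ 0.    -0.322  0.002]
0.52 [ 0.128 -0.     0.05 ] [ 0.    -0.347  0.002]
0.42 [ 0.132 -0.     0.06 ] [ 0.    -0.372  0.002]
0.32 [ 0.136 -0.     0.07 ] [ 0.    -0.396  0.002]
0.22 [ 0.139 -0.     0.08 ] [ 0.    -0.401  0.002]
0.12 [ 0.14  -0.     0.091] [ 0.    -0.401  0.002]
0.02 [ 0.141 -0.     0.102] [ 0.    -0.401  0.002]
```

View pics/w15.png

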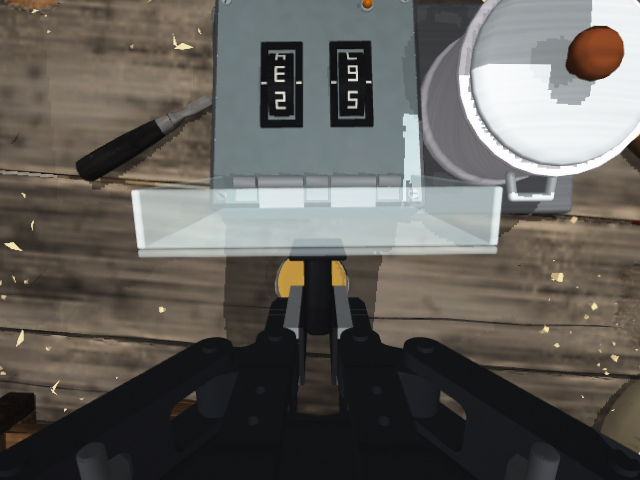

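```bash
cat > arc.py <<'E'
from h import *
from bench import r
import sys
s=r.sense()
Rp=panelR(Q[2]).as_matrix();M=toolM(s)
g=M[:3,3]-M[:3,:3]@[0,0,19]
v=Rp.T@(g-world(Q,(62,0,6))[0]);print('grasp rel hinge',v.round(1),'r',np.hypot(v[0],v[2]).round(1),s['time'])
th0,th1,n,tl0,tl1=map(float,sys.argv[1:6])
for th in np.linspace(th0,th1,int(n)+1):
    d=th-th0;c=np.array([v[0]*np.cos(d)+v[2]*np.sin(d),v[1],-v[0]*np.sin(d)+v[2]*np.cos(d)])
    R=toolR(Q[2],tl0+(tl1-tl0)*d/(th1-th0));a,b=rel(s,world(Q,c+[62,0,6])[0]+R@[0,0,19],R);print(round(th,2),(a*1000).round(1),b.round(3))
E
python3 arc.py 1.92 0.92 10 -.19 .056
```

```text
grasp rel hinge [79.   0.8 81.7] r 113.6 22.25
1.92 [-0.  0. -0.] [-0.    -0.001  0.002]
1.82 [10.3  0.  -3.6] [-0.    -0.026  0.002]
1.72 [20.9  0.1 -6. ] [-0.    -0.05   0.002]
1.62 [31.7  0.1 -7.4] [-0.    -0.075  0.002]
1.52 [42.6  0.1 -7.6] [-0.    -0.1    0.002]
1.42 [53.5  0.1 -6.7] [-0.    -0.124  0.002]
1.32 [64.2  0.2 -4.7] [-0.    -0.149  0.002]
1.22 [74.6  0.2 -1.7] [-0.    -0.174  0.002]
1.12 [84.7  0.2  2.5] [-0.    -0.198  0.002]
1.02 [94.3  0.2  7.7] [-0.    -0.223  0.002]
0.92 [103.3   0.3  13.8] [ 0.    -0.247  0.002]
```

```bash
python3 -m crank '[[[0.010,0,-0.0036,0,-0.025,0],[0.021,0,-0.006,0,-0.05,0],[0.0315,0,-0.0073,0,-0.075,0],[0.0425,0,-0.0076,0,-0.1,0],[0.0535,0,-0.0067,0,-0.124,0],[0.064,0,-0.0047,0,-0.149,0],[0.0745,0,-0.0017,0,-0.174,0],[0.0845,0,0.0025,0,-0.198,0],[0.094,0,0.0077,0,-0.223,0],[0.103,0,0.0138,0,-0.247,0]]]'; python3 arc.py 0.92 0 10 .056 .21
python3 - <<'E'
from bench import r
import cv2
p,d=r.snapshot('scene');cv2.imwrite('pics/s16.png',cv2.resize(p[130:330,220:460],None,fx=3,fy=3))
E
```

```text
time: 23.5
tool_pos: [517.3, 46.5, 166.9]
tcp_rot: [-179.9, 3.3, -175.4]
ft_force: [3.3, -3.2, -0.9]
finger_gap: 9.5
grasp rel hinge [-25.4  -0.3 110.8] r 113.6 23.5
0.92 [ 0.  0. -0.] [-0.001  0.002  0.002]
0.83 [9.3 0.  4.3] [-0.001 -0.013  0.002]
0.74 [18.1  0.1  9.4] [-0.001 -0.029  0.002]
0.64 [26.4  0.1 15.4] [-0.001 -0.044  0.002]
0.55 [34.1  0.1 22.1] [-0.001 -0.06   0.002]
0.46 [41.1  0.1 29.5] [-0.001 -0.075  0.002]
0.37 [47.5  0.2 37.6] [-0.001 -0.09   0.002]
0.28 [53.1  0.2 46.2] [-0.001 -0.106  0.002]
0.18 [57.8  0.2 55.3] [-0.001 -0.121  0.002]
0.09 [61.7  0.2 64.8] [-0.001 -0.136  0.002]
0.0 [64.7  0.3 74.7] [-0.001 -0.152  0.002]
```

View pics/s16.png

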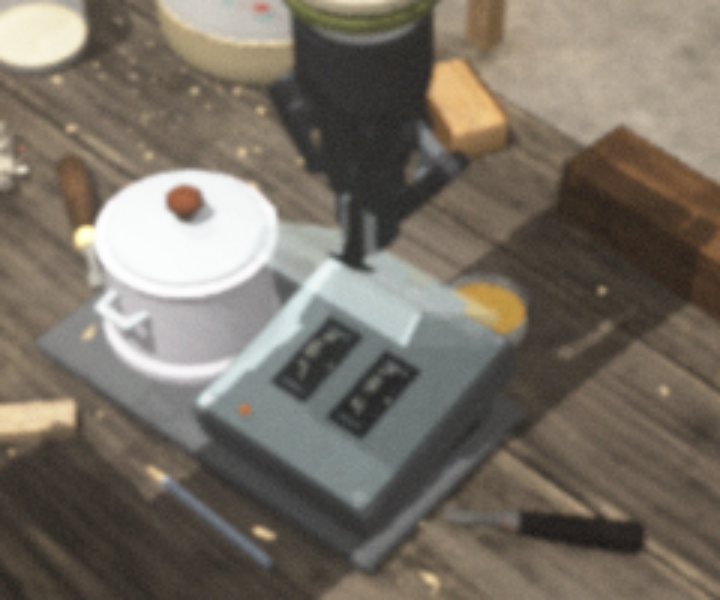

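```bash
python3 -m crank '[[[0.0093,0,0.0043,0,-0.013,0],[0.018,0,0.0094,0,-0.029,0],[0.0264,0,0.0154,0,-0.044,0],[0.034,0,0.022,0,-0.06,0],[0.041,0,0.0295,0,-0.075,0],[0.0475,0,0.0376,0,-0.09,0],[0.053,0,0.046,0,-0.106,0],[0.0578,0,0.0553,0,-0.121,0],[0.0617,0,0.0648,0,-0.136,0],[0.0617,0,0.0648,0,-0.136,0]]]'; python3 arc.py 0.09 0 3 .19 .21; python3 st.py;python3 - <<'E'
from bench import r
import cv2
p,d=r.snapshot('scene');cv2.imwrite('pics/s17.png',cv2.resize(p[180:320,260:410],None,fx=5,fy=5))
E
```

```text
time: 24.8
tool_pos: [457.8, 41.2, 97.0]
tcp_rot: [-179.9, 11.1, -175.4]
ft_force: [4.9, -5.0, -1.8]
finger_gap: 9.5
grasp rel hinge [-100.9   -1.    55.1] r 114.9 24.8
0.09 [ 0.1  0.  -0. ] [-0.002  0.004  0.002]
0.06 [1.5 0.  3.1] [-0.002 -0.003  0.002]
0.03 [2.8 0.1 6.2] [-0.002 -0.01   0.002]
0.0 [4.1 0.1 9.4] [-0.002 -0.016  0.002]
24.8 F panel [ 4.  -5.4 -2.7] pos panel [-39.2  -1.   42.1] [ -2.19 -20.66 126.29   1.32  63.33 -97.26]
```

View pics/s17.png

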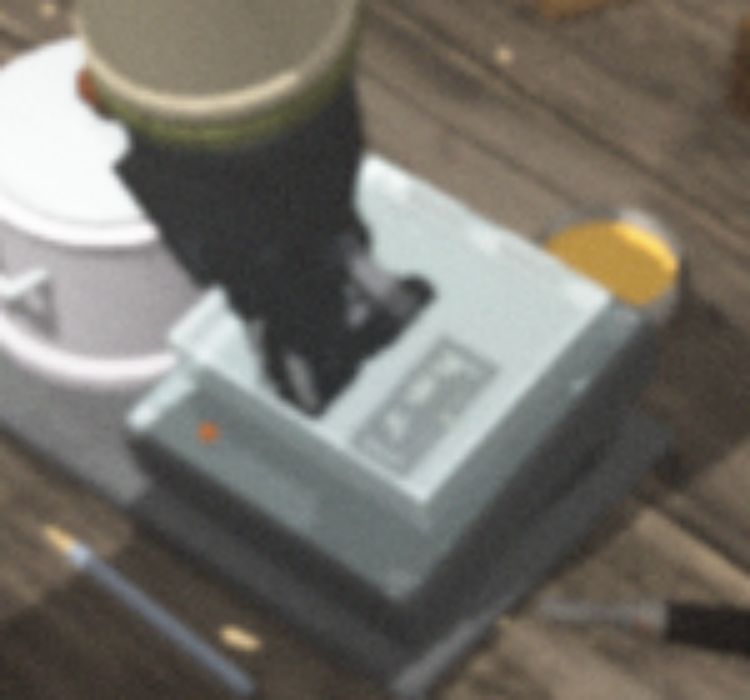

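```bash
python3 -m crank '[[[0.0015,0,0.003,0,0,0],[0.003,0,0.006,0,-0.008,0],[0.004,0,0.0085,0,-0.016,0],[0.004,0,0.0105,0,-0.016,0],[0.004,0,0.0105,0,-0.016,0]]]';  python3 st.py
```

```text
time: 25.48
tool_pos: [457.0, 41.0, 89.2]
tcp_rot: [-179.8, 12.1, -175.4]
ft_force: [-19.2, -4.1, 33.8]
finger_gap: 9.7
25.475 F panel [-12.   -2.6  37.2] pos panel [-41.6  -1.1  34.6] [ -2.32 -21.36 127.83   1.49  61.48 -97.52]
```

```bash
python3 -m crank '[[[0,0,0,0,0,0],[0,0,0,0,0,0],[0,0,0,0,0,0],[0,0,0,0,0,0]]]' 0.4;  python3 st.py; python3 -m crank '[[[0,0,-0.02,0,0,0],[0,0,-0.06,0,0,0],[0.0,0,-0.11,0,0,0],[0.0,0,-0.11,0,0,0]]]';python3 - <<'E'
from h import *
from bench import r
W=r.get_calibration('wrist');p,d=r.snapshot('wrist');cv2.imwrite('pics/w18.png',p)
print(r.landmark_of('fin_top','wrist')[:1])
for th in(0,.03,.06):
    c=np.array([-99*np.cos(th)+51*np.sin(th),0,99*np.sin(th)+51*np.cos(th)])+[62,0,6];print(th,proj(W,world(Q,c))[0].round(1))
p,d=r.snapshot('scene');cv2.imwrite('pics/s18.png',cv2.resize(p[180:320,260:410],None,fx=5,fy=5))
p=cv2.rotate(cv2.imread('pics/w18.png'),cv2.ROTATE_180)
E
```

```text
time: 25.98
tool_pos: [456.5, 41.1, 88.5]
tcp_rot: [-179.9, 12.1, -175.4]
ft_force: [-0.7, -0.4, 0.3]
finger_gap: 50.9
25.975 F panel [-0.6 -0.4  0.4] pos panel [-42.3  -1.   34.1] [ -2.32 -21.33 127.88   1.49  61.47 -97.51]
time: 26.48
tool_pos: [435.7, 39.5, 201.0]
tcp_rot: [-179.8, 12.5, -175.4]
ft_force: [-0.4, -0.5, -0.2]
finger_gap: 51.3
[{'pixel': [319.0, 245.4], 'conf': 0.57}]
0 [319.5 242.5]
0.03 [319.5 246.1]
0.06 [319.5 249.9]
```

View pics/s18.png

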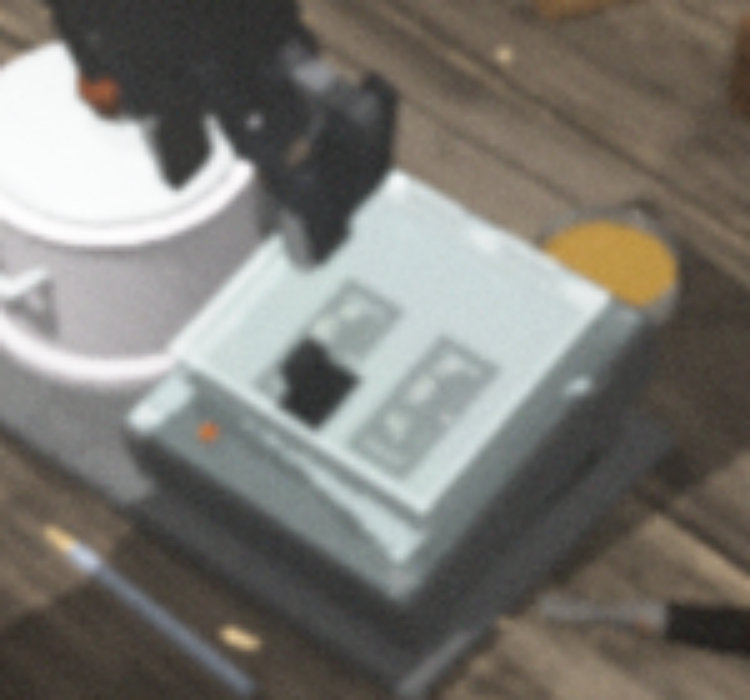

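View pics/w18.png

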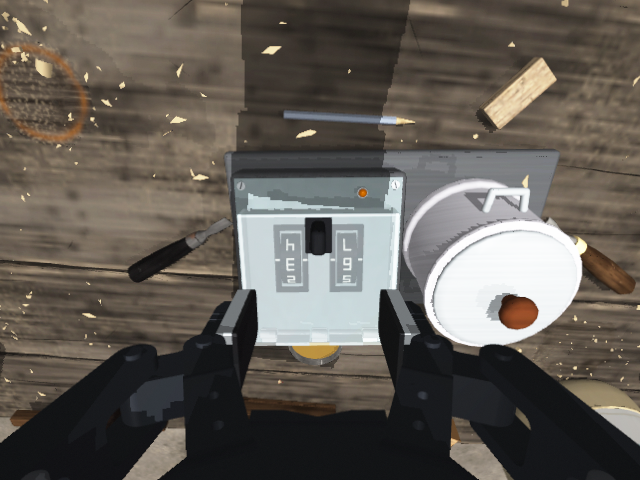

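Run:
```python
import cv2,numpy as np
from bench import r
a=cv2.imread('pics/scene0.png');b,d=r.snapshot('scene')
x=np.hstack([cv2.resize(i[235:305,300:370],None,fx=5.5,fy=5.5,interpolation=2) for i in(a,b)])
cv2.imwrite('pics/cmp.png',x)
```

```text
(no output)
```

View pics/cmp.png

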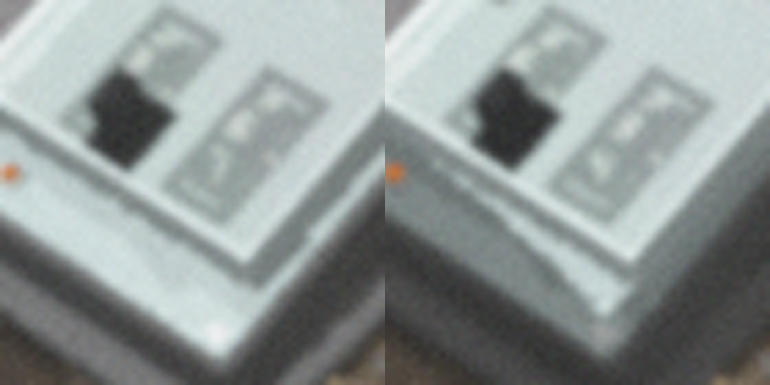

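```bash
python3 st.py; python3 -m crank '[[[0,0,0,0,0,0],[0,0,0.02,0,0,0],[0,0,0.05,0,0,0],[0,0,0.07,0,0,0],[0,0,0.08,0,0,0],[0,0,0.08,0,0,0]]]' 1; python3 st.py
```

```text
26.675 F panel [-0.1 -0.7 -0.7] pos panel [-43.4  -0.7 142.6] [ -2.72 -31.98 123.87   1.44  76.28 -97.54]
time: 27.42
tool_pos: [448.5, 40.8, 115.1]
tcp_rot: [-179.9, 11.8, -175.4]
ft_force: [0.7, -0.3, -0.2]
finger_gap: -0.1
27.425 F panel [ 0.6 -0.4 -0.3] pos panel [-44.6  -0.7  61.7] [ -2.42 -24.68 127.33   1.47  65.66 -97.51]
```

Shift 6 mm forward over the fin and press gently.

```bash
python3 -m crank '[[[-0.006,0.0005,0,0,0,0],[-0.006,0.0005,0.003,0,0,0],[-0.006,0.0005,0.005,0,0,0],[-0.006,0.0005,0.006,0,0,0],[-0.006,0.0005,0.006,0,0,0]]]'; python3 st.py
```

```text
time: 28.05
tool_pos: [455.7, 41.8, 111.7]
tcp_rot: [-179.9, 11.8, -175.4]
ft_force: [-9.4, 0.0, 13.2]
finger_gap: 0.2
28.05 F panel [-6.4  0.7 14.9] pos panel [-38.1  -0.2  56.9] [ -2.21 -22.99 126.49   1.42  64.77 -97.32]
```

```bash
python3 -m crank '[[[0,0,-0.02,0,0,0],[0,0,-0.06,0,0,0],[0.02,0,-0.11,0,0,0],[0.02,0,-0.15,0,0,0],[0.02,0,-0.15,0,0,0]]]'
python3 - <<'E'
import cv2,numpy as np
from bench import r
a=cv2.imread('pics/scene0.png');b,d=r.snapshot('scene')
cv2.imwrite('pics/cmp2.png',np.hstack([cv2.resize(i[235:305,300:370],None,fx=5.5,fy=5.5,interpolation=2) for i in(a,b)]))
p,d=r.snapshot('wrist');cv2.imwrite('pics/w20.png',p)
cv2.imwrite('pics/w20z.png',cv2.resize(cv2.rotate(p[180:300,240:400],cv2.ROTATE_180),None,fx=5,fy=5,interpolation=2))
p,d=r.snapshot('top');cv2.imwrite('pics/t20.png',p)
E
```

```text
time: 28.68
tool_pos: [407.2, 38.0, 258.9]
tcp_rot: [-179.8, 12.2, -175.3]
ft_force: [0.0, -0.5, -0.8]
finger_gap: -0.2
```

View pics/cmp2.png

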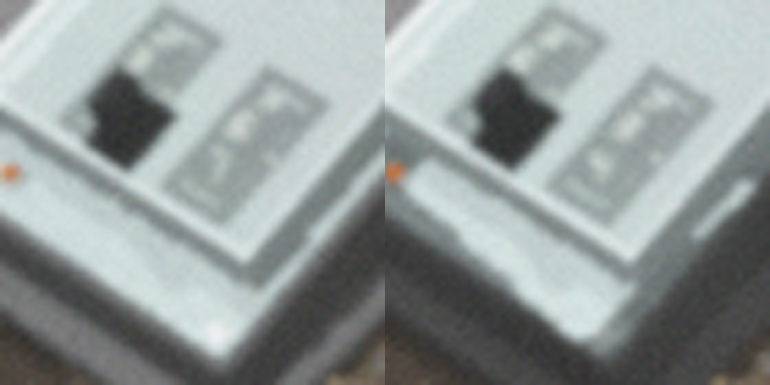

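View pics/w20z.png

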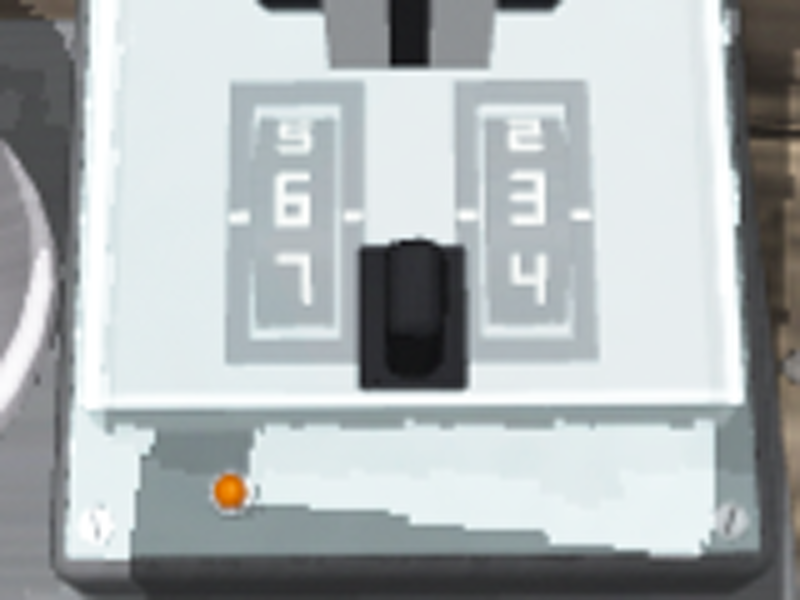

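View pics/t20.png

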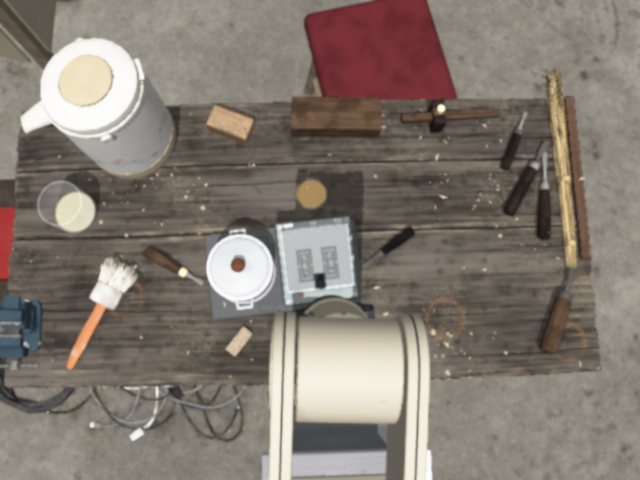

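The set-point reads 6 and 3, centred between the index marks. The cover sits as it did at the start, and the loose things are unmoved, so I'm handing in.

```bash
python3 -c "
from bench import r
r.hand_in();print(r.sense()['time'])"
```

```text
the job is handed in; nothing more can be done
the job is handed in; nothing more can be done
```

The glue warmer reads 63 with the dust cover shut, and I handed the job in about 29 s into the 72 s limit.

**What I did:**
1. I lifted the cover by its fin to about 1.9 rad.
2. I rolled the left wheel from 3 to 6 and the right wheel from 6 to 3. Each took three light fingertip strokes, with press readings of about 5–8 N.
3. I took the fin again, folded the cover down, released it, and pressed the fin with a closed fingertip at about 15 N to confirm it was shut. The fin top stood 56.9 mm above the panel against 57 mm expected, and the arm then withdrew.

**Last checks:**
- **Wheels:** the wrist picture shows 6 and 3 between the index marks, both with the same slight offset they had at the start, which I put down to the viewing angle. I had no direct reading of the wheel angles.
- **Cover:** the scene picture matches the shut cover at the start within about half a pixel. Before the final press, the network's fin point was about 3 pixels off the fully shut position, about 0.02 rad. I did not repeat that reading afterwards.
- **Surroundings:** the tin and offcut look unmoved in the last overhead picture. The arm hides the pencil there, but it was in place in the wrist picture after the cover was shut.

**Higher force:** shutting the cover with the fin gripped peaked at about 37 N on the panel normal (about 39 N in all) at the wrist, before I released it. That is well under the 120 N wrist limit, and no gripper-body contact was seen.

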